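# Hang the caliper caddy on the twin-pin instrument stand

### The job

Pick up the blue caliper caddy by its orange fin and hang it on the instrument stand, with both brass pins through the two holes of its back plate. Work gently, by feel where you cannot measure, pressing on the stand with less than 25 N; leave the caddy fully home, flush against the pin plate, hanging upright and let go. Leave the black case, the long bone and the white tray where they are.

Things in the scene. Friction and masses are not known exactly. Their poses are not given: they have to be found in the camera images.
- caddy_grip (a point): Point to grip the caddy: middle of its orange upright fin, 58 mm above its underside, 20 mm below the fin's top. Axes as the caddy's: z up, y along its width, x from its back plate to its open front. The fin is 12 mm thick (y), reaches 33 mm behind (-x) this point, where it meets the back plate, and 22 mm ahead.
- caddy: Loose blue open two-bay caddy, 210 to 350 g, 60 (x) x 150 (y) x 78 mm, standing upright on its flat floor. Origin: centre of its underside; caddy_grip lies at x +8, y 0, z +58 mm. Floor 5 mm thick; front lip 18 mm high. Same axes as caddy_grip.
- caddy_holes (a point): Midpoint between the two holes, on the back face of the caddy's back plate (38 mm behind caddy_grip, same height). The plate is upright, 5 mm thick, 150 mm wide, 78 mm high; its back face looks to -x. The two round through-holes, 12 mm in diameter, lie 60 mm to either side (y) of this point. Axes as the caddy's.
- stand: Heavy fixed stand. Origin: centre of the underside of its base, 140 x 280 x 12 mm. A grey upright board, 260 mm wide (y), top 145 mm above the desk, carries an aluminium pin plate (170 mm wide, 60 to 142 mm above the desk) on its +x side. The caddy hangs with its axes parallel to the stand's, caddy_grip then at about x -9, z +117 mm here and y = the pins' shift.
- stand_face (a point): On the pin plate's flat face (it looks to +x), 118 mm above the desk, in the stand's middle. Two 7 mm brass pins with round tips, 120 mm apart, leave the face at this height towards +x, rising 12 degrees, ends 25 mm out. NOT REPORTED: pin plate and pins are clamped, unyielding, shifted sideways (y) by up to 24 mm either way; find by feel or sight: pins at y = shift +/- 60 mm.
- case_center (a point): Centre of the black caliper case, 80 x 170 x 32 mm, lying on the desk; leave alone.
- bone_center (a point): Centre of the long bone lying on the desk, about 145 mm long (y), 42 mm wide, 24 mm high; leave alone.
- tray_center (a point): Centre of the white tray of small bones, 130 x 100 x 30 mm; leave alone.
Mind the look-alikes: they are no part of the job. Of the things shaped like the caddy, the blue one is meant.

How it is judged (in metres and radians):
On the way, in this order (a step that is already met when the one before it is completed fails the run):
1. the caddy is lifted at least 30 mm off the desk by the gripper (height (world z) of caddy_grip above 0.088 m and contact force between the fingers and caddy above 1 N), for 0.2 s.
2. both pins are in the holes: back plate within 12 mm of the pin plate (y of caddy_grip in the frame of stand between -0.031 and 0.031 m and angle between the x axis of caddy and the x axis of stand, either way round below 0.12 rad and x of caddy_grip in the frame of stand below 0.003 m and z of caddy_grip in the frame of stand between 0.108 and 0.128 m), for 0.1 s.
At the end, for the whole second after the job is handed in: The caddy hangs released and at rest on both pins: caddy_grip, in the stand's frame, within 4 mm of x = -9 mm (at most 3 mm off the pin plate), between 111 and 121.5 mm high and within 31 mm of the middle sideways; upright and parallel to the stand within 0.06 rad (y of caddy_grip in the frame of stand between -0.031 and 0.031 m and x of caddy_grip in the frame of stand between -0.013 and -0.006 m and z of caddy_grip in the frame of stand between 0.111 and 0.1215 m and angle between the x axis of caddy and the x axis of stand, either way round below 0.06 rad and angle between caddy's own z axis and vertical below 0.06 rad and contact force between caddy and stand above 0.5 N and linear speed of caddy below 0.01 m/s and angular speed of caddy below 0.1 rad/s and contact force between the fingers and caddy below 0.1 N); the robot touches nothing.
It fails at once if the caddy is pressed on the stand with more than 25 N (contact force between caddy and stand above 25 N).
It fails at once if case, bone or tray moved by more than 25 mm (distance of any of case_center, bone_center, tray_center from where it was at the start of the episode above 0.025 m).
It also fails if it takes over 72 s, if anything falls off the work surface, if the arm or the gripper's body presses on something with over 40 N, if the wrist force passes 120 N, or if a joint passes its speed limit or range.

### The arm

A 6-joint arm with a two-finger parallel gripper is mounted at the origin on the work surface. World frame = base frame: x ahead of the robot, y to its left, z up, the work surface at z = 0. Lengths are in mm, angles in rad, forces in N, time in s.
With the tool pointing down it reaches from about 400 to 925 mm from the base axis. Payload 12.5 kg.
Tool frame: the origin (TCP) lies where the fingers leave the gripper's body, on its centre line; the fingertips stand 78 mm ahead of it and the grasp point (between the pads) lies 59 mm ahead of it (env.nose_length is the distance from the TCP to the fingertips, in mm); z points along the fingers, y is the line along which they close (so a half turn about z gives the same grasp; the last joint's range is limited). The gripper opens to 95 mm and grips with 3 to 60 N. Pads are 20 mm wide; open, the fingers measure 119 mm over their backs; the gripper's body (75 mm by 180 mm) begins 59 mm behind the grasp point.
Start: joints at [1.08, 0.491, 1.559, -0, 1.092, -0.106], TCP at [234.59, 579.314, 292.261] pointing down, gripper open.
Joint ranges: [-3.1, 3.1], [-0.84, 2.19], [0.05, 2.79], [-1.13, 4.28], [0.06, 2.93], [-2.69, 2.69]. Speed limits (rad/s): [2.22, 2.22, 2.79, 3.14, 3.14, 3.14].

### API

Orientations are given as [roll, pitch, yaw] about the fixed x, y, z axes, in that order (R = Rz(yaw) Ry(pitch) Rx(roll)).
In Python, from cell import env gives the robot as it stands. The module is installed in compiled form; this text tells all that it offers.
- The arm moves only by the tool send_rows, never from a script. Its argument "series" is text: rows parted by semicolons, each of 6 numbers parted by spaces: the shift along the tool's x, y, z as a fraction of full scale, then the turn, a rotation vector about the tool's x, y, z as a fraction of full scale. A call has 1 to 5 rows; each row shifts and turns the commanded pose from where the row before left it, along the tool's axes as they then stand; what a row does not reach is not made up. Full scale, the value 1, is 60 mm for a shift and 10 degrees for a turn. A row lasts 1/8 s, in which the tool goes at most 62.5 mm and 10.7 degrees, less where a joint would pass 70% of its speed; a pose out of reach is approached as far as the arm can. A call with a number of a shift or a turn outside -1 to 1 is refused whole. A call with a gripper value outside its range is refused whole. "fingers" is the opening, from 0 (shut) to 1 (fully open), set as the call begins (left out, the last holds). The fingers move at their own pace and stop on an object; the grip force is fixed at half the most. Time passes only in rows, so rows that do not move let the fingers close. It gives the time, the measured TCP pose, the force, the opening and the grip force at its end, in the units of the state.
- env.state(): the state, without advancing time (a new reading comes with each control period).
- env.read_camera(name): name is "side" or "top" or "wrist"; returns a dict with "color" (384x512x3 uint8, red, green, blue), "z_map" (384x512 float32, mm along the optical axis (not along the pixel's ray), 0 where there is no reading), "fovy" (degrees; the focal length in pixels is half the picture's height over the tangent of half this angle, whatever the lens; pixels are square), "cx", "cy" (the principal point, pixels), "R" (3x3) and "t" (3): a world point X has camera coordinates R X + t. Camera axes: x right, y down, z forward; pixel columns grow to the right and rows downward; lengths in mm; the calibration is good to about 2 mm. A picture is of the moment at which its call begins.
- env.job_done(): hands the job in; it is judged then, once.
The state is a dict: "t": time; "joints": joint angles; "qvel": joint speeds; "tau": joint torques, N m; "eef_pos": TCP position; "tcp_rot": TCP orientation; "ft_force": force on the tool from outside, world axes, zero at the start; "moment": the same for the moment, N m; "opening": opening from 0.0 (shut) to 1.0 (fully open); "grip_force": force on a finger pad.
Only numpy, scipy, OpenCV 4.12 (cv2) and the standard library are available. Lean on these libraries where they do the work, as an engineer would, in place of code of your own. Each camera call takes 0.05 s, during which the arm holds its last target. There are 200 camera calls.

## Working session

There is one attempt and no reset: what is moved stays moved. The work goes in short steps, Python scripts to look and compute and a tool call to move; the robot and the scene stay as the last step left them, time stands still between calls to the robot, and variables do not carry over. Pictures are saved under pics/ and viewed, at most 10 in all, crops included, and the job is handed in when it is done.

Besides the shell and the picture viewer there is one more tool, called after ">>>" by a JSON object that holds its "method" and its "body". send_rows: Moves the arm, as the interface text tells. Shift numbers are shares of 60 mm and turn numbers shares of 10 degrees, none past 1 either way. Its arguments: {"type":"object","properties":{"series":{"type":"string"},"fingers":{"type":"number"}},"required":["series"]}

```bash
mkdir -p pics; cat > h.py <<'E'
import numpy as np, cv2
from cell import env
from scipy.spatial.transform import Rotation as Ro
def cam(n):
    c=env.read_camera(n); c['f']=192/np.tan(np.radians(c['fovy'])/2); c['R']=np.array(c['R']);c['t']=np.array(c['t']); return c
def cloud(c):
    z=c['z_map'];v,u=np.mgrid[0:384,0:512]
    P=np.stack([(u-c['cx'])/c['f']*z,(v-c['cy'])/c['f']*z,z],-1)
    return (P-c['t'])@c['R']
def save(c,n): cv2.imwrite('pics/'+n,c['color'][:,:,::-1])
E
python3 - <<'E'
from h import *
a=cam('top');b=cam('side')
img=np.hstack([a['color'],b['color']])
cv2.imwrite('pics/a.png',a['color'][:,:,::-1]);cv2.imwrite('pics/b.png',b['color'][:,:,::-1])
np.save('top.npy',cloud(a));np.save('topc.npy',a['color']);np.save('side.npy',cloud(b));np.save('sidec.npy',b['color'])
print(env.state())
E
```

```text
{'t': 0.1, 'joints': array([ 1.08037706e+00,  4.91439667e-01,  1.55936261e+00,  2.51674529e-05,
        1.09169846e+00, -1.05614507e-01]), 'qvel': array([ 2.05133029e-03, -1.34748270e-03, -1.56067000e-03,  7.90792971e-05,
        6.21970148e-05,  1.13573790e-03]), 'tau': array([ 2.93038473e-03, -6.13624191e+01, -2.58606094e+01,  6.94018649e-02,
        4.70126560e-02, -4.60403351e-05]), 'eef_pos': array([234.53214184, 579.18450768, 291.76610999]), 'tcp_rot': array([-3.14069199e+00, -1.17926854e-04,  2.75677623e+00]), 'ft_force': array([ 0.11521965,  0.40279076, -0.3226104 ]), 'moment': array([ 0.00132818, -0.02355036, -0.0051902 ]), 'grip_force': 0.0, 'opening': 0.9994351985362955}
```

View pics/a.png

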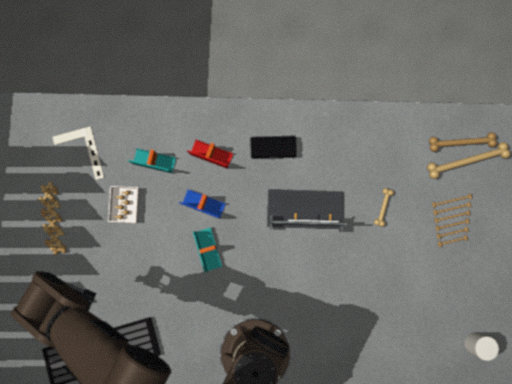

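View pics/b.png

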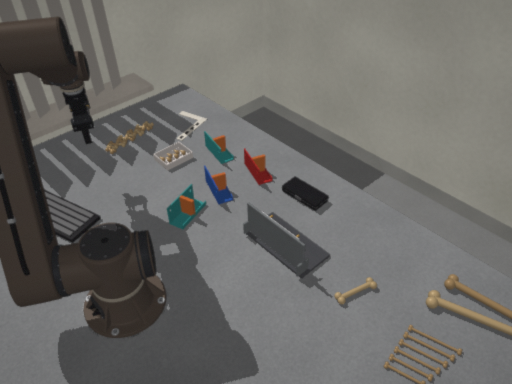

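The top view shows the blue caddy at about (203,204), with its orange fin in the middle. The stand is at about (306,208), with its board on the robot side and pins pointing away from the robot. The side view agrees: caddy at (218,185), stand at (285,240).

```bash
python3 - <<'E'
from h import *
for n,cen,st in(('top',(203,204),(240,180,372,245)),('side',(218,185),(235,200,335,275))):
    P=np.load(n+'.npy');C=np.load(n+'c.npy');h=cv2.cvtColor(C,cv2.COLOR_RGB2HSV)
    H,S,V=h[...,0].astype(int),h[...,1],h[...,2]
    v,u=np.mgrid[0:384,0:512];near=(abs(u-cen[0])<32)&(abs(v-cen[1])<28)
    bl=near&(H>108)&(H<128)&(S>120)&(P[...,2]>3);og=near&(H<16)&(S>150)&(P[...,2]>15)
    if n=='side': og&=(abs(u-218)<14)
    for nm,m in(('blue',bl),('or',og)):
        p=P[m];print(n,nm,m.sum(),p.mean(0).round(1),p.min(0).round(),p.max(0).round(),cv2.minAreaRect(p[:,:2].astype(np.float32)))
        hi=p[p[:,2]>60]
        if len(hi)>4: print('  high',len(hi),hi.mean(0).round(1),cv2.minAreaRect(hi[:,:2].astype(np.float32)))
    x0,y0,x1,y1=st;p=P[y0:y1,x0:x1].reshape(-1,3)
    for lo,hi_ in((5,20),(100,135),(135,155)):
        q=p[(p[:,2]>lo)&(p[:,2]<hi_)]
        if len(q)>4: print(n,'stand z',lo,len(q),q.mean(0).round(1),cv2.minAreaRect(q[:,:2].astype(np.float32)))
    br=np.zeros(H.shape,bool);br[y0:y1,x0:x1]=True;br&=(H>8)&(H<30)&(S>90)&(P[...,2]>80)
    print('brass',[(a,b,P[b,a].round(0)) for b,a in zip(*np.where(br))][:40])
E
```

```text
top blue 378 [533.8 197.1  29.1] [395.   9.   3.] [ 586.  278. 1844.] ((500.1853332519531, 129.6679229736328), (311.286865234375, 76.62670135498047), 62.691707611083984)
  high 59 [506.  197.9 137.4] ((474.5758056640625, 136.6702117919922), (300.36895751953125, 22.971256256103516), 62.36359786987305)
top or 62 [536.2 192.7  99. ] [395.   9.  38.] [ 562.  210. 1844.] ((462.50115966796875, 115.5341567993164), (248.07473754882812, 47.64022445678711), 46.68201446533203)
  high 53 [535.6 192.9 107.8] ((462.50115966796875, 115.5341567993164), (248.07473754882812, 47.64022445678711), 46.68201446533203)
top stand z 5 2904 [ 527.1 -181.6   10.8] ((514.50048828125, -180.63543701171875), (237.58200073242188, 487.0264587402344), 1.145727276802063)
top stand z 100 61 [ 478.1 -175.7  121.1] ((483.7803955078125, -168.68812561035156), (206.3104248046875, 35.83133316040039), 89.49708557128906)
top stand z 135 242 [ 471.4 -183.5  143.5] ((472.4361267089844, -176.65374755859375), (257.84173583984375, 13.369168281555176), 89.57059478759766)
brass [(np.int64(295), np.int64(213), array([ 502., -131.,  121
[... 2326 characters left out ...]
 135 301 [ 470.4 -185.1  142.4] ((473.0957946777344, -174.58152770996094), (258.48089599609375, 18.790210723876953), 89.44879150390625)
brass [(np.int64(271), np.int64(215), array([ 500., -129.,  125.])), (np.int64(272), np.int64(215), array([ 501., -132.,  127.])), (np.int64(270), np.int64(216), array([ 496., -129.,  123.])), (np.int64(271), np.int64(216), array([ 494., -134.,  128.])), (np.int64(272), np.int64(216), array([ 500., -134.,  124.])), (np.int64(297), np.int64(235), array([ 499., -247.,  122.])), (np.int64(298), np.int64(235), array([ 499., -251.,  125.])), (np.int64(297), np.int64(236), array([ 495., -251.,  123.])), (np.int64(298), np.int64(236), array([ 499., -252.,  121.]))]
```

```bash
cat >> h.py <<'E'
def go(p,yaw):
    s=env.state();R=Ro.from_euler('xyz',s['tcp_rot']);d=R.inv().apply(np.array(p)-s['eef_pos'])
    w=np.degrees((R.inv()*Ro.from_euler('xyz',[np.pi,0,np.radians(yaw)])).as_rotvec())
    print('tool shift mm',d.round(1),'fs',(d/60).round(3),'turn fs',(w/10).round(3),'t',s['t'])
E
python3 -c "
from h import *
go([542.5,194.5,260],160)"
```

```text
tool shift mm [-429.9 -240.9   31.9] fs [-7.164 -4.015  0.532] turn fs [-0.005 -0.001 -0.205] t 0.1
```

>>> {"method": "send_rows", "body": {"series": "-0.72 -0.4 0.05 0 0 0;-0.72 -0.4 0.05 0 0 0;-0.72 -0.4 0.05 0 0 0;-0.72 -0.4 0.05 0 0 0;-0.72 -0.4 0.05 0 0 0", "fingers": 0.6}}

```text
t: 0.72
eef_pos: [390.5, 385.7, 277.0]
tcp_rot: [-3.141, -0.0, 2.757]
ft_force: [0.8, 0.7, 0.2]
opening: 0.605
grip_force: 0.0
```

>>> {"method": "send_rows", "body": {"series": "-0.72 -0.4 0.05 0 0 0;-0.72 -0.4 0.05 0 0 0;-0.72 -0.4 0.05 0 0 0;-0.7 -0.4 0.05 0 0 0;-0.7 -0.4 0.05 0 0 -0.2"}}

```text
t: 1.35
eef_pos: [543.5, 194.2, 261.9]
tcp_rot: [-3.141, -0.0, 2.792]
ft_force: [0.5, 0.3, -0.7]
opening: 0.597
grip_force: 0.0
```

```bash
python3 - <<'E'
from h import *
c=cam('wrist');save(c,'w1.png');P=cloud(c);np.save('w1.npy',P)
h=cv2.cvtColor(c['color'],cv2.COLOR_RGB2HSV);H,S=h[...,0],h[...,1]
near=np.hypot(P[...,0]-542,P[...,1]-195)<110
og=near&(H<16)&(S>150)&(P[...,2]>70)&(P[...,2]<84);bl=near&(H>108)&(H<128)&(S>120)&(P[...,2]<85)
for m in(og,bl&(P[...,2]>72),bl&(P[...,2]>0)):
    p=P[m];print(m.sum(),p.mean(0).round(1),cv2.minAreaRect(p[:,:2].astype(np.float32)))
go([542.5,194.5,117],160);print(env.state())
E
```

```text
678 [538.8 201.9  78.2] ((539.3203125, 201.8312530517578), (10.203413009643555, 52.35858917236328), 70.1333999633789)
1065 [510.7 211.4  77.7] ((511.1341247558594, 211.70773315429688), (149.73304748535156, 5.253994941711426), 70.45567321777344)
6810 [534.5 202.9  22.2] ((536.9894409179688, 202.82838439941406), (151.0412139892578, 59.9962272644043), 70.46331024169922)
tool shift mm [  5.1   2.4 144.5] fs [0.085 0.041 2.408] turn fs [-0.004  0.006 -0.001] t 1.4
{'t': 1.4, 'joints': array([ 2.21914485e-01,  4.58275479e-01,  1.71114433e+00, -1.39649941e-03,
        9.71699786e-01, -9.98880085e-01]), 'qvel': array([ 0.06652068, -0.01324693,  0.03495475,  0.00811657, -0.00691505,
        0.15648539]), 'tau': array([ 12.96655118, -62.2952199 , -18.91683161,   1.09370928,
         0.76589093,   0.84920559]), 'eef_pos': array([546.38470994, 190.60801331, 261.47989169]), 'tcp_rot': array([-3.14087837e+00,  1.02180870e-03,  2.79237847e+00]), 'ft_force': array([ 0.91199842, -4.19173731, -0.47736221]), 'moment': array([-0.13477017, -0.01012752,  0.048845  ]), 'grip_force': 0.0, 'opening': 0.6038027539265862}
```

View pics/w1.png

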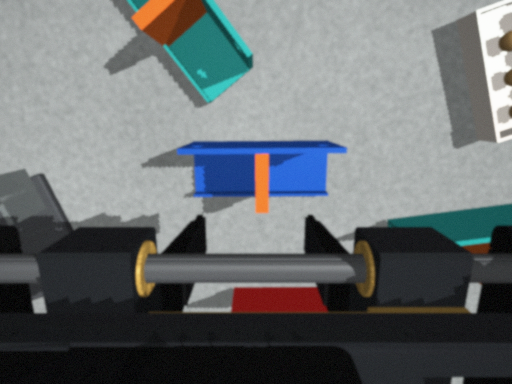

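The wrist view shows the blue caddy upright in the picture, its fin at about (262,182) and its back plate at row 147. The fingers are at about (200,225) and (310,225). The arm was still settling during this shot, so I'll measure again at rest.

```bash
python3 - <<'E'
from h import *
c=cam('wrist');P=cloud(c);s=env.state()
h=cv2.cvtColor(c['color'],cv2.COLOR_RGB2HSV);H,S=h[...,0],h[...,1]
near=np.hypot(P[...,0]-542,P[...,1]-195)<110
og=near&(H<16)&(S>150)&(P[...,2]>70)&(P[...,2]<84);bl=near&(H>108)&(H<128)&(S>120)&(P[...,2]<85)
for m in(og,bl&(P[...,2]>72),bl&(P[...,2]>0)):
    p=P[m];print(m.sum(),p.mean(0).round(1),cv2.minAreaRect(p[:,:2].astype(np.float32)))
v,u=np.where(og);print(u.mean(),v.mean(),c['cx'],c['f'],(-c['R'].T@c['t']).round(1),s['eef_pos'],s['tcp_rot'])
E
```

```text
735 [538.4 201.9  78.1] ((539.1284790039062, 201.5032196044922), (11.030604362487793, 52.87958526611328), 70.65021514892578)
1040 [510.  209.4  77.9] ((511.0195617675781, 211.5028076171875), (149.83154296875, 5.321979522705078), 70.54574584960938)
6836 [534.8 202.6  21.4] ((539.1757202148438, 201.9007110595703), (150.9531707763672, 64.81575012207031), 70.54010772705078)
264.0979591836735 178.11156462585035 254.8317664114159 311.9339112442551 [482.3 213.9 354. ] [544.80990227 192.45751725 261.49739322] [-3.14103883e+00  2.04261068e-06  2.78898336e+00]
```

```bash
python3 -c "
from h import *
go([544.4,199.7,117],160.5)"
```

```text
tool shift mm [  2.9   6.7 144.5] fs [0.048 0.112 2.408] turn fs [-0.003 -0.    -0.07 ] t 1.45
```

>>> {"method": "send_rows", "body": {"series": "0.05 0.11 0.5 0 0 -0.07;0 0 0.7 0 0 0;0 0 0.7 0 0 0;0 0 0.5 0 0 0;0 0 0 0 0 0"}}

```text
t: 2.08
eef_pos: [541.0, 203.1, 116.5]
tcp_rot: [-3.139, -0.004, 2.804]
ft_force: [-1.1, 1.2, 0.2]
opening: 0.597
grip_force: 0.0
```

>>> {"method": "send_rows", "body": {"series": "0 0 0 0 0 0;0 0 0 0 0 0;0 0 0 0 0 0;0 0 0 0 0 0", "fingers": 0}}

```text
t: 2.58
eef_pos: [542.3, 202.9, 118.8]
tcp_rot: [3.141, 0.001, 2.804]
ft_force: [0.2, -0.7, -0.1]
opening: 0.238
grip_force: 0.0
```

>>> {"method": "send_rows", "body": {"series": "0 0 0 0 0 0;0 0 0 0 0 0;0 0 0 0 0 0;0 0 0 0 0 0"}}

```text
t: 3.08
eef_pos: [542.1, 202.7, 118.5]
tcp_rot: [-3.142, 0.0, 2.804]
ft_force: [-1.8, -3.1, 5.4]
opening: 0.123
grip_force: 30.0
```

>>> {"method": "send_rows", "body": {"series": "0 0 -0.3 0 0 0;0 0 -0.8 0 0 0;0 0 -0.8 0 0 0;0 0 -0.3 0 0 0;0 0 0 0 0 0"}}

```text
t: 3.7
eef_pos: [542.3, 203.0, 252.1]
tcp_rot: [3.14, 0.003, 2.804]
ft_force: [-0.1, -0.3, -2.5]
opening: 0.123
grip_force: 30.0
```

>>> {"method": "send_rows", "body": {"series": "0 0 0 0 0 0;0 0 0 0 0 0"}}

```text
t: 3.95
eef_pos: [541.9, 202.8, 249.1]
tcp_rot: [-3.141, -0.002, 2.804]
ft_force: [-0.3, -0.2, -3.6]
opening: 0.122
grip_force: 30.0
```

```bash
python3 - <<'E'
from h import *
c=cam('side');save(c,'s2.png');P=cloud(c);s=env.state();print(s['eef_pos'],s['tcp_rot'],s['ft_force'],s['moment'],s['grip_force'],s['opening'])
go([580,-193,250],180)
E
```

```text
[541.93607687 202.77887749 249.23266354] [-3.14071504e+00 -1.52278747e-03  2.80388396e+00] [-0.66309123  0.75275045 -3.74915943] [0.01028901 0.00346246 0.04445997] 29.999470710754395 0.1242536171594804
tool shift mm [-167.  -360.8   -0.7] fs [-2.784 -6.014 -0.012] turn fs [-0.004 -0.009 -1.935] t 4.0
```

View pics/s2.png

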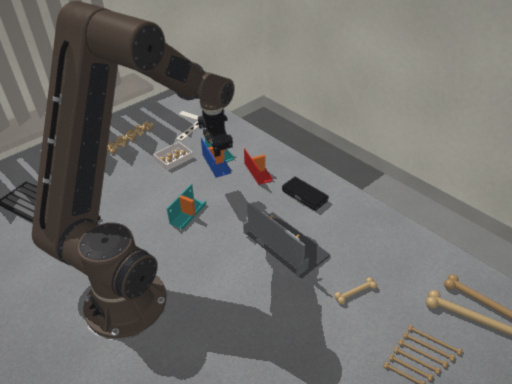

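The caddy is held upright in the gripper at about (215,157), and nothing else has moved. Next I'll carry it to a point in front of the stand.

>>> {"method": "send_rows", "body": {"series": "-0.2 -0.4 -0.1 0 0 0;-0.35 -0.75 -0.1 0 0 0;-0.35 -0.75 0 0 0 0;-0.35 -0.75 0 0 0 0;-0.35 -0.75 0 0 0 0"}}

```text
t: 4.62
eef_pos: [565.1, -23.0, 261.6]
tcp_rot: [-3.142, -0.001, 2.804]
ft_force: [1.0, 0.6, -2.3]
opening: 0.129
grip_force: 30.0
```

>>> {"method": "send_rows", "body": {"series": "-0.35 -0.75 0 0 0 0;-0.35 -0.75 0 0 0 0;-0.35 -0.75 0 0 0 0;-0.13 -0.36 0 0 0 -0.6;0 0 0 0 0 -0.8"}}

```text
t: 5.25
eef_pos: [579.8, -194.6, 261.1]
tcp_rot: [3.141, -0.001, 3.05]
ft_force: [-0.3, -0.1, -3.2]
opening: 0.125
grip_force: 30.0
```

>>> {"method": "send_rows", "body": {"series": "0 0 0 0 0 -0.54;0 0 0 0 0 0;0 0 0 0 0 0;0 0 0 0 0 0"}}

```text
t: 5.75
eef_pos: [580.1, -192.5, 262.1]
tcp_rot: [3.141, -0.0, 3.141]
ft_force: [0.1, 0.3, -2.6]
opening: 0.121
grip_force: 30.0
```

```bash
python3 - <<'E'
from h import *
c=cam('wrist');save(c,'w2.png');P=cloud(c);np.save('w2.npy',P);np.save('w2c.npy',c['color']);s=env.state();print(s['eef_pos'],s['tcp_rot'],s['ft_force'],s['t'])
print((-c['R'].T@c['t']).round(1),c['R'].round(3))
E
```

```text
[ 580.05397857 -192.57335097  262.12531307] [ 3.14144671e+00 -8.72745349e-05 -3.14143535e+00] [-0.18805017 -0.86966339 -2.67681188] 5.8
[ 512.  -192.5  354.7] [[-0.     1.    -0.001]
 [ 0.971  0.001  0.241]
 [ 0.241 -0.001 -0.971]]
```

View pics/w2.png

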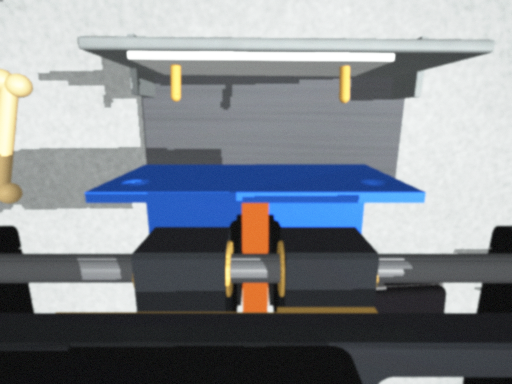

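The wrist view shows the pins at about (176,83) and (345,84) and the pin plate's top edge at row 57. The held caddy's back plate top edge is at row 197, with faint holes at about (135,182) and (373,182). Now I'll measure both in this one picture.

```bash
python3 - <<'E'
from h import *
P=np.load('w2.npy');C=np.load('w2c.npy');h=cv2.cvtColor(C,cv2.COLOR_RGB2HSV);H,S,V=[h[...,i].astype(int) for i in range(3)]
br=(H>10)&(H<30)&(S>120);br[:55]=0;br[125:]=0
for a,b in((150,200),(320,370)):
    m=br.copy();m[:,:a]=0;m[:,b:]=0;p=P[m];v,u=np.where(m)
    print('pin',m.sum(),'u',u.min(),u.max(),'v',v.min(),v.max(),p.min(0).round(1),p.max(0).round(1),p.mean(0).round(1))
    for r in range(v.min(),v.max()+1,5): q=P[r][m[r]];print('  ',r,q.mean(0).round(1))
pl=(V>235)&(S<30);pl[:48]=0;pl[66:]=0;v,u=np.where(pl);p=P[pl]
print('plate top',u.min(),u.max(),p.mean(0).round(1),p.min(0).round(1),p.max(0).round(1),cv2.minAreaRect(p[:,:2].astype(np.float32)))
bl=(H>105)&(H<128)&(S>120)&(P[...,2]>120);bl[:155]=0;bl[205:]=0
p=P[bl];t=p[p[:,2]>np.percentile(p[:,2],99)-4]
print('caddy plate top',t.mean(0).round(1),cv2.minAreaRect(t[:,:2].astype(np.float32)))
b=p[p[:,2]<np.percentile(p[:,2],99)-12];A=np.c_[b[:,1],b[:,2],np.ones(len(b))];k=np.linalg.lstsq(A,b[:,0],rcond=None)[0];print('back face x=',k,'at grip',k@[-192.5,203,1],np.abs(A@k-b[:,0]).mean())
print(p[:,1].min(),p[:,1].max(),p[:,2].min(),p[:,2].max())
cv2.imwrite('pics/w2z.png',cv2.resize(C[160:205,80:432,::-1],None,fx=2.2,fy=4))
# holes: dark pixels within back face
for a,b_ in((105,165),(345,405)):
    g=cv2.cvtColor(C,cv2.COLOR_RGB2GRAY)[172:192,a:b_];print(g.min(),np.median(g));i=np.argwhere(abs(g.astype(int)-np.median(g))>6);print(i.mean(0)+[172,a],len(i))
E
```

```text
pin 200 u 171 180 v 65 100 [ 478.6 -251.8  117.7] [ 502.5 -245.7  127.6] [ 490.2 -249.   123.3]
   65 [ 478.8 -248.2  121.3]
   70 [ 482.  -248.9  121.1]
   75 [ 485.4 -248.9  121.9]
   80 [ 488.9 -248.8  123.2]
   85 [ 492.3 -248.9  123.8]
   90 [ 495.8 -249.5  125.3]
   95 [ 499.1 -249.6  125.5]
   100 [ 502.5 -248.8  124.7]
pin 208 u 340 349 v 66 101 [ 474.8 -132.9   12.2] [503.1 -95.1 127.9] [ 491.2 -130.7  122.7]
   66 [ 479.4 -130.4  121. ]
   71 [ 482.8 -131.1  121.9]
   76 [ 485.1 -127.9  113.6]
   81 [ 489.5 -130.9  122.9]
   86 [ 492.9 -131.   123.9]
   91 [ 496.3 -131.3  124.5]
   96 [ 499.8 -131.3  125.5]
   101 [ 503.1 -129.5  125. ]
plate top 0 480 [ 475.8 -195.5  138.9] [ 447.7 -464.2   -1.3] [512.   46.3 354.7] ((481.4122314453125, -209.3377227783203), (510.2894592285156, 60.63022232055664), 89.04930877685547)
caddy plate top [ 546.8 -205.2  223.5] ((531.1749267578125, -193.01280212402344), (38.324737548828125, 149.44288635253906), 0.08539771288633347)
back face x= [-3.03685888e-03 -1.30037763e-01  5.69887020e+02] at grip 544.073949289932 3.2578511992920474
-267.71216234320053 -117.77054220088112 146.11888753687194 354.6867816794462
56 65.0
[180.58706468 125.5920398 ] 402
56 63.0
[181.36503856 382.51670951] 389
```

View pics/w2z.png

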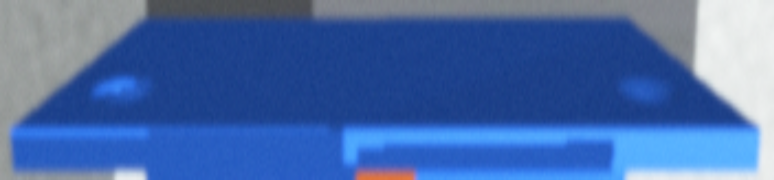

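```bash
python3 - <<'E'
from h import *
C=np.load('w2c.npy').astype(int)
for r in(78,92):
    print(r,[tuple(x) for x in C[r,167:184]]);print(r,[tuple(x) for x in C[r,336:354]])
s=(C[:,:,0]-C[:,:,2])
for r in(72,78,84,90,96):
    o=[]
    for a in(165,334):
        w=np.clip(s[r,a:a+21]-15,0,None);i=np.where(s[r,a:a+21]>25)[0]; o+=[(w*np.arange(a,a+21)).sum()/w.sum(),a+i.min(),a+i.max()]
    print(r,np.round(o,1))
E
```

```text
78 [(np.int64(77), np.int64(81), np.int64(83)), (np.int64(75), np.int64(76), np.int64(82)), (np.int64(99), np.int64(94), np.int64(85)), (np.int64(145), np.int64(119), np.int64(83)), (np.int64(204), np.int64(163), np.int64(86)), (np.int64(239), np.int64(204), np.int64(101)), (np.int64(251), np.int64(229), np.int64(118)), (np.int64(254), np.int64(242), np.int64(136)), (np.int64(255), np.int64(246), np.int64(142)), (np.int64(255), np.int64(248), np.int64(146)), (np.int64(255), np.int64(248), np.int64(147)), (np.int64(254), np.int64(243), np.int64(138)), (np.int64(251), np.int64(232), np.int64(126)), (np.int64(227), np.int64(185), np.int64(103)), (np.int64(149), np.int64(126), np.int64(90)), (np.int64(98), np.int64(92), np.int64(89)), (np.int64(78), np.int64(82), np.int64(83))]
78 [(np.int64(106), np.int64(108), np.int64(115)), (np.int64(110), np.int64(112), np.int64(114)), (np.int64(115), np.int64(109), np.int64(108)), (np.int64(129), np.int64(109), np.int64(87)), (np.int64(156), np.int64(126), np.int64(71)), (np.int64(193), np.int64(153), np.int64(79)), (np.int64(224), np.int64(179), n
[... 1668 characters left out ...]
3), np.int64(211), np.int64(102)), (np.int64(251), np.int64(231), np.int64(120)), (np.int64(254), np.int64(241), np.int64(133)), (np.int64(255), np.int64(247), np.int64(143)), (np.int64(255), np.int64(247), np.int64(145)), (np.int64(254), np.int64(241), np.int64(144)), (np.int64(238), np.int64(206), np.int64(134)), (np.int64(162), np.int64(141), np.int64(113)), (np.int64(98), np.int64(98), np.int64(96)), (np.int64(82), np.int64(83), np.int64(86)), (np.int64(81), np.int64(81), np.int64(87))]
72 [175.3 170.  181.  344.7 339.  350. ]
78 [175.4 170.  181.  344.6 339.  350. ]
84 [175.4 170.  181.  344.5 339.  350. ]
90 [175.4 170.  181.  344.5 339.  350. ]
96 [175.4 170.  181.  344.3 339.  350. ]
```

>>> {"method": "send_rows", "body": {"series": "0 0.07 0.4 0 0 0;0 0 0.6 0 0 0;0 0 0.31 0 0 0;0.3 0 0 0 0 0;0.24 0 0 0 0 0"}}

```text
t: 6.42
eef_pos: [547.1, -188.4, 183.4]
tcp_rot: [3.141, -0.0, -3.141]
ft_force: [0.5, -0.5, -3.1]
opening: 0.125
grip_force: 30.0
```

>>> {"method": "send_rows", "body": {"series": "0 0 0 0 0 0;0 0 0 0 0 0;0 0 0 0 0 0"}}

```text
t: 6.8
eef_pos: [548.1, -188.5, 183.8]
tcp_rot: [-3.141, 0.001, -3.141]
ft_force: [-0.6, 0.8, -3.5]
opening: 0.127
grip_force: 30.0
```

```bash
python3 - <<'E'
from h import *
c=cam('wrist');s=env.state();print(s['eef_pos'],s['tcp_rot'],s['ft_force'],s['moment'],s['t'])
cv2.imwrite('pics/w3.png',cv2.resize(c['color'][60:210,70:440,::-1],None,fx=2.1,fy=2.1,interpolation=cv2.INTER_CUBIC))
E
```

```text
[ 548.01155677 -188.49851596  183.72731973] [-3.14147481e+00  4.72099490e-04 -3.14057286e+00] [-0.08464135  0.29277368 -3.07572483] [ 0.05049854 -0.02827849 -0.03699157] 6.85
```

View pics/w3.png

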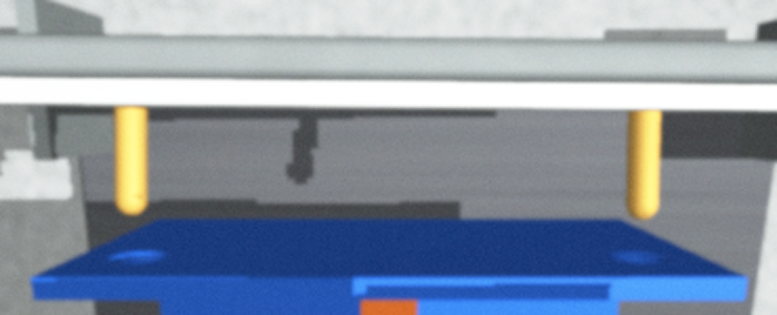

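The close view shows pins at crop columns 132 and 644 (mid 388) and holes at 136 and 636 (mid 386), so they are lined up sideways. I'll feed in slowly and watch the force.

>>> {"method": "send_rows", "body": {"series": "0.05 0 0 0 0 0;0.05 0 0 0 0 0;0.05 0 0 0 0 0;0.04 0 0 0 0 0;0 0 0 0 0 0"}}

```text
t: 7.48
eef_pos: [536.1, -188.5, 183.7]
tcp_rot: [3.141, 0.0, -3.141]
ft_force: [0.2, -0.2, -2.6]
opening: 0.127
grip_force: 30.0
```

>>> {"method": "send_rows", "body": {"series": "0.02 0 0.004 0 0 0;0.02 0 0.004 0 0 0;0 0 0 0 0 0"}}

```text
t: 7.85
eef_pos: [533.8, -188.5, 183.1]
tcp_rot: [3.141, -0.0, -3.141]
ft_force: [-0.4, 1.0, -2.6]
opening: 0.124
grip_force: 30.0
```

>>> {"method": "send_rows", "body": {"series": "0.02 0 0.004 0 0 0;0.02 0 0.004 0 0 0;0 0 0 0 0 0"}}

```text
t: 8.22
eef_pos: [531.4, -188.5, 182.6]
tcp_rot: [3.141, -0.0, -3.141]
ft_force: [-0.4, -0.3, -2.4]
opening: 0.123
grip_force: 30.0
```

>>> {"method": "send_rows", "body": {"series": "0.03 0 0.006 0 0 0;0.03 0 0.006 0 0 0;0 0 0 0 0 0"}}

```text
t: 8.6
eef_pos: [527.7, -188.5, 181.9]
tcp_rot: [3.141, -0.0, -3.141]
ft_force: [-0.4, -0.2, -2.7]
opening: 0.126
grip_force: 30.0
```

>>> {"method": "send_rows", "body": {"series": "0.03 0 0.007 0 0 0;0.03 0 0.007 0 0 0;0 0 0 0 0 0"}}

```text
t: 8.98
eef_pos: [524.1, -188.5, 181.1]
tcp_rot: [3.141, -0.0, -3.141]
ft_force: [-0.6, 0.4, -3.9]
opening: 0.124
grip_force: 30.0
```

>>> {"method": "send_rows", "body": {"series": "0.03 0 0.007 0 0 0;0.03 0 0.007 0 0 0;0 0 0 0 0 0"}}

```text
t: 9.35
eef_pos: [520.5, -188.5, 180.2]
tcp_rot: [3.141, -0.0, -3.141]
ft_force: [-0.1, 0.2, -3.1]
opening: 0.126
grip_force: 30.0
```

>>> {"method": "send_rows", "body": {"series": "0.03 0 0.006 0 0 0;0.03 0 0.006 0 0 0;0 0 0 0 0 0"}}

```text
t: 9.72
eef_pos: [516.9, -188.5, 179.5]
tcp_rot: [3.141, -0.0, -3.141]
ft_force: [0.3, 0.2, -2.4]
opening: 0.126
grip_force: 30.0
```

>>> {"method": "send_rows", "body": {"series": "0.015 0 0.003 0 0 0;0 0 0 0 0 0"}}

```text
t: 9.98
eef_pos: [516.1, -188.5, 179.3]
tcp_rot: [3.141, 0.0, -3.141]
ft_force: [0.5, 0.4, -3.6]
opening: 0.124
grip_force: 30.0
```

>>> {"method": "send_rows", "body": {"series": "0.015 0 0.003 0 0 0;0 0 0 0 0 0"}}

```text
t: 10.22
eef_pos: [515.2, -188.5, 179.1]
tcp_rot: [3.141, -0.0, -3.141]
ft_force: [0.1, 0.1, -2.4]
opening: 0.124
grip_force: 30.0
```

>>> {"method": "send_rows", "body": {"series": "0.012 0 0.002 0 0 0;0 0 0 0 0 0"}}

```text
t: 10.48
eef_pos: [514.5, -188.5, 179.0]
tcp_rot: [3.141, -0.0, -3.141]
ft_force: [0.0, -0.1, -3.6]
opening: 0.127
grip_force: 30.0
```

>>> {"method": "send_rows", "body": {"series": "0.012 0 0.002 0 0 0;0 0 0 0 0 0"}}

```text
t: 10.72
eef_pos: [514.1, -188.6, 179.1]
tcp_rot: [-3.141, 0.001, -3.141]
ft_force: [1.8, 0.8, -1.7]
opening: 0.123
grip_force: 30.0
```

>>> {"method": "send_rows", "body": {"series": "0.012 0 0.002 0 0 0;0 0 0 0 0 0"}}

```text
t: 10.98
eef_pos: [513.7, -188.7, 179.1]
tcp_rot: [-3.141, 0.002, -3.141]
ft_force: [5.7, 0.2, -2.2]
opening: 0.124
grip_force: 30.0
```

Contact with the pin plate came where I expected it (5.7 N). Now I'll lower the caddy until the pins carry its weight.

>>> {"method": "send_rows", "body": {"series": "0 0 0.012 0 0 0;0 0 0 0 0 0"}}

```text
t: 11.22
eef_pos: [513.6, -188.7, 178.5]
tcp_rot: [-3.141, 0.002, -3.141]
ft_force: [5.1, -0.2, -0.0]
opening: 0.124
grip_force: 30.0
```

>>> {"method": "send_rows", "body": {"series": "0 0 0.012 0 0 0;0 0 0 0 0 0"}}

```text
t: 11.48
eef_pos: [513.6, -188.7, 177.7]
tcp_rot: [-3.141, 0.002, -3.141]
ft_force: [6.2, -1.1, 0.5]
opening: 0.122
grip_force: 30.0
```

>>> {"method": "send_rows", "body": {"series": "0 0 0.012 0 0 0;0 0 0 0 0 0"}}

```text
t: 11.72
eef_pos: [513.7, -188.6, 177.0]
tcp_rot: [-3.141, 0.002, -3.141]
ft_force: [5.7, 0.6, -0.8]
opening: 0.127
grip_force: 30.0
```

>>> {"method": "send_rows", "body": {"series": "0 0 0.012 0 0 0;0 0 0 0 0 0"}}

```text
t: 11.98
eef_pos: [513.7, -188.6, 176.6]
tcp_rot: [-3.141, 0.002, -3.141]
ft_force: [5.6, 1.3, 3.7]
opening: 0.124
grip_force: 30.0
```

>>> {"method": "send_rows", "body": {"series": "0 0 0.012 0 0 0;0 0 0 0 0 0"}}

```text
t: 12.22
eef_pos: [513.7, -188.7, 176.4]
tcp_rot: [-3.141, 0.002, -3.141]
ft_force: [4.2, 1.9, 11.2]
opening: 0.129
grip_force: 30.0
```

>>> {"method": "send_rows", "body": {"series": "0 0 -0.01 0 0 0;0 0 0 0 0 0;0 0 0 0 0 0"}}

```text
t: 12.6
eef_pos: [513.7, -188.7, 176.5]
tcp_rot: [-3.141, 0.002, -3.141]
ft_force: [5.4, 1.1, 5.0]
opening: 0.124
grip_force: 30.0
```

>>> {"method": "send_rows", "body": {"series": "0 0 0 0 0 0;0 0 0 0 0 0;0 0 0 0 0 0;0 0 0 0 0 0", "fingers": 0.5}}

```text
t: 13.1
eef_pos: [513.0, -188.5, 175.7]
tcp_rot: [3.141, -0.0, -3.141]
ft_force: [0.5, 0.3, 0.4]
opening: 0.473
grip_force: 0.0
```

```bash
python3 - <<'E'
from h import *
c=cam('wrist');s=env.state();print(s['opening'],s['ft_force'])
cv2.imwrite('pics/w4.png',c['color'][:,:,::-1])
P=cloud(c);h=cv2.cvtColor(c['color'],cv2.COLOR_RGB2HSV);H,S=h[...,0],h[...,1]
bl=(H>105)&(H<128)&(S>120)&(P[...,2]>128)&(P[...,2]<150);p=P[bl];print(p.mean(0),cv2.minAreaRect(p[:,:2].astype(np.float32)))
E
```

```text
0.48549978494924056 [0.02539913 0.05444364 0.83350374]
[ 482.67811263 -189.11537468  136.39414279] ((490.7563781738281, -188.68258666992188), (150.01365661621094, 21.38344955444336), 89.5860366821289)
```

View pics/w4.png

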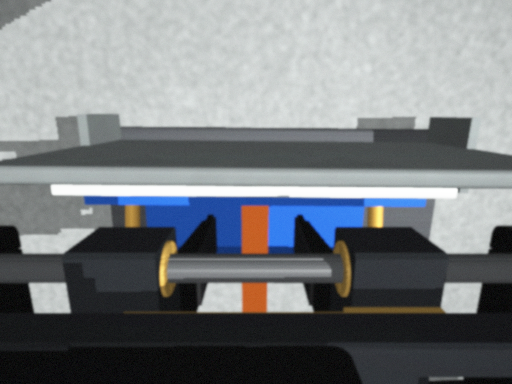

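The wrist view shows the caddy hanging flush against the pin plate (row 200). Both pins come through, at (133,215) and (374,215), and the fingers are clear of the fin. I'll retreat upward now.

>>> {"method": "send_rows", "body": {"series": "0 0 -0.3 0 0 0;0 0 -0.6 0 0 0;0 0 -0.8 0 0 0;0 0 -0.5 0 0 0;0 0 0 0 0 0"}}

```text
t: 13.78
eef_pos: [513.4, -188.7, 309.8]
tcp_rot: [-3.14, 0.004, -3.141]
ft_force: [0.2, 0.1, -1.1]
opening: 0.502
grip_force: 0.0
```

>>> {"method": "send_rows", "body": {"series": "-0.8 0 -0.2 0 0 0;-0.5 0 0 0 0 0;0 0 0 0 0 0;0 0 0 0 0 0"}}

```text
t: 14.28
eef_pos: [590.3, -188.3, 318.6]
tcp_rot: [3.141, -0.002, -3.141]
ft_force: [0.4, -0.2, -0.5]
opening: 0.502
grip_force: 0.0
```

```bash
python3 - <<'E'
from h import *
c=cam('wrist');save(c,'w5.png')
P=cloud(c);h=cv2.cvtColor(c['color'],cv2.COLOR_RGB2HSV);H,S,V=h[...,0],h[...,1],h[...,2]
b=(H>105)&(H<128)&(S>120)
p=P[b&(P[...,2]>130)&(P[...,2]<142)];print('plate top',len(p),p.mean(0),cv2.minAreaRect(p[:,:2].astype(np.float32)))
p=P[(H<16)&(S>150)&(P[...,2]>125)&(P[...,2]<145)];print('fin',p.mean(0),p.max(0),cv2.minAreaRect(p[:,:2].astype(np.float32)))
E
```

```text
plate top 1408 [ 481.74993876 -188.76412533  135.95122338] ((481.40411376953125, -188.83047485351562), (149.78463745117188, 5.841020584106445), 89.66035461425781)
fin [ 512.59762515 -189.19896576  136.31588098] [ 538.934782   -183.18721685  138.39386927] ((511.96832275390625, -189.1266326904297), (11.784555435180664, 53.96602249145508), 89.77608489990234)
```

View pics/w5.png

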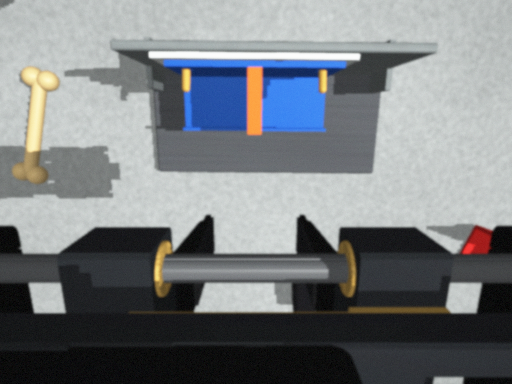

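The caddy is flush on both pins at (186,80) and (323,80), level and released, and the arm is clear.

```bash
python3 -c "
from cell import env
print(env.job_done())"
```

```text
the job is handed in; nothing more can be done
None
```

The blue caddy hangs on both brass pins, flush with the pin plate, level and released, and I handed the job in at about 14 s; the hand-in gave no verdict. Wrist-force readings stayed under about 15 N, and the arm never went near the case, bone or tray.

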